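Pin the pump's drive sleeve to its shaft

ROBOT

A 6-joint arm with a two-finger parallel gripper is mounted at the origin on the work surface. World frame = base frame: x ahead of the robot, y to its left, z up, the work surface at z = 0. Lengths are in m, angles in rad, forces in N, time in s.
With the tool pointing down it reaches from about 0.325 to 0.9 m from the base axis. Payload 6.1 kg.
Tool frame: the origin (TCP) lies midway between the tips of the shut fingers; the grasp point (between the pads) lies 19 mm behind it; x points along the fingers, y is the direction in which the jaws open and shut, and the axes are right-handed (so a half turn about x gives the same grasp; the last joint's range is limited). The gripper opens to 85 mm and grips with 20 to 120 N. Pads are 22 mm wide; open, the fingers measure 114 mm over their backs; the gripper's body (76 mm by 85 mm) begins 54 mm behind the grasp point. The pads swing forward as they close: fully open they stand 13 mm farther back than shut.
Start: joints at [0.993, 0.22, 1.526, -0, 1.395, -0.126], TCP at [0.273, 0.562, 0.231] pointing down, gripper open.
Joint ranges: [-2.98, 2.98], [-0.91, 2.08], [0.09, 2.57], [-1.24, 4.39], [0.2, 2.65], [-2.68, 2.68]. Speed limits (rad/s): [2.57, 2.57, 3.01, 3.14, 3.14, 3.14].

INTERFACE

Orientations are given as [roll, pitch, yaw] about the fixed x, y, z axes, in that order (R = Rz(yaw) Ry(pitch) Rx(roll)).
In Python, from plant import movep, move_l, set_joints, gripper_to, hold, inverse_kinematics, observe, get_image, get_calibration, Unreachable, job_done gives the robot as it stands. Calls block until the motion is done:
- movep(position, orientation): joint-space move of the TCP to a pose.
- move_l(position, feed=0.15, rotation=None, max_force=None): straight line of the TCP; rotation=None keeps the orientation; feed is the mean speed in m/s. With max_force (N) it stops when the force on the tool has changed by that much, and returns True; else False.
- set_joints(angles): joint-space move.
- gripper_to(opening, f_grip=None): finger opening in m; f_grip is the grip in N (None keeps the last); returns when the fingers have stopped.
- hold(seconds).
- inverse_kinematics(position, orientation): joint angles nearest the present ones, or None.
- observe(): the state.
- get_image(name): name is "scene" or "top"; returns (picture, depth): 400x640x3 uint8, red, green, blue; 400x640 float32, m along the optical axis (not along the pixel's ray), 0 where there is no reading.
- get_calibration(name): a dict with "intrinsics" (3x3 intrinsics, pixels), "world_from_camera" (4x4, takes a point from camera to world coordinates). Camera axes: x right, y down, z forward; pixel columns grow to the right and rows downward; lengths in m; the calibration is good to about 2 mm. A picture is of the moment at which its call begins. get_calibration takes no time and is no camera call.
A pose or a line that the arm cannot do raises Unreachable and nothing moves.
- job_done(): hands the job in, once; it reports no verdict.
The state is a dict: "time_s": time; "q": joint angles; "joint_velocities": joint speeds; "joint_torque": joint torques, N m; "eef_pos": TCP position; "tcp_rot": TCP orientation; "ft_force": force on the tool from outside, world axes, zero at the start; "torque": the same for the moment, N m; "opening": finger opening in m.
Only numpy, scipy, OpenCV 4.12 (cv2) and the standard library are available. Lean on these libraries where they do the work, as an engineer would, in place of code of your own. Each camera call takes 0.05 s, during which the arm holds its last target.

TASK

The brass drive sleeve is loose on the pump's shaft: spin it by its red-capped lug until its cross-hole stands upright, in line with the hole through the shaft. Then take the long pin with the green handle from the rack and pass it down through sleeve and shaft until it is fully home, and let go. Leave the yellow short pin, the wrench and the brass fitting where they are.

Things in the scene. Friction and masses are not known exactly. Their poses are not given: they have to be found in the camera images.
- sleeve (a joint): Angle (rad) of the loose brass sleeve on the pump's fixed horizontal shaft. 0: its cross-hole and red lug upright, in line with the shaft's hole. Positive: the lug leans to bore's +x (away from the robot); starts at 0.45 to 1.1. Limits +-1.4, no stop at 0. Light friction (0.04 Nm, about 1 N at the lug): it stays where left. Within about 0.1 of 0 the pin centres it.
- bore (a point): Fixed point on the shaft's axis at the centre of its vertical 13 mm cross-hole, 75 mm above the bench. Axes: z up, x across the shaft, y along it towards the pump. The shaft ends free 64 mm from here at -y.
- pump: Fixed pump on a 6 mm black base plate, origin on the bench 75 mm below bore, same axes. Seal ring (48 mm diameter) begins 58 mm to +y of the cross-hole, front cover 66 mm, aluminium crankcase 75 mm (top 121 mm above the bench), brass valve posts 99 mm (top about 175 mm).
- seat (a point): Fixed point 20 mm above bore (95 mm above the bench): where the middle of the pin's shoulder lies when the pin is fully home. Same axes as bore.
- lug (a point): Middle of the red cap of the sleeve's lug, 48 mm from the shaft's axis and 40 mm to the free (-y) side of the cross-hole. Cap 16 mm diameter, 18 mm long, its end 56 mm from the axis; stem 12 mm diameter. Axes turn with the sleeve: z points out along the lug, parallel to the cross-hole.
- sleeve_hole (a point): Centre of the sleeve's cross-hole, on the shaft's axis; z along the hole (turns with the sleeve), y along the shaft. The brass sleeve is a block 34 x 34 x 40 mm (z) with a 13 mm through hole, countersunk 2 mm at both flat faces 20 mm from the axis, and round ends of 21 mm radius reaching 55 mm to -y and 30 mm to +y.
- pin: Long pin with the green handle, hanging upright in one of the rack's two holes. Origin at the foot of its shank, z up along it. Steel shank 10 mm diameter, 50 mm long, foot tapered over 4 mm; handle a cylinder 20 mm diameter from 50 to 90 mm above the origin, its flat underside is the shoulder. About 70 g.
- pin_shoulder (a point): Point on the long pin's axis at the underside of the handle, 50 mm above pin's origin.
- rack: Grey fixed block 46 x 130 x 56 mm high, origin under its centre, long along its y. Two vertical 12 mm through holes at y = -35 and +35 mm; pins hang in them by their shoulders, shoulder 56 mm above the bench.
- short_pin: Yellow-handled pin in the rack's other hole, too short for the job: 24 mm shank of 10 mm diameter, handle 20 mm diameter and 40 mm high. Origin at the foot. Leave it.
- wrench: Steel wrench 170 mm long lying on the bench to the right of the rack, along its x. Leave it.
- fitting: Loose brass hose fitting, 38 mm diameter and 46 mm high, standing on the bench. Origin under its centre. Leave it.
There are look-alikes about, which are no part of the job. There is more than one size of the pin; the one meant has the size given above.

How it is judged:
On the way, in this order (a step that is already met when the one before it is completed fails the run):
1. the sleeve is spun until its cross-hole stands upright, within 0.16 rad (value of joint sleeve between -0.16 and 0.16 rad), for 0.1 s.
2. the long pin is fully home through sleeve and shaft (horizontal distance between pin and bore below 0.005 m and horizontal distance between pin_shoulder and seat below 0.005 m and z of pin_shoulder in the frame of seat between -0.004 and 0.004 m and angle between pin's own z axis and vertical below 0.12 rad), for 0.1 s.
At the end, for the whole second after the job is handed in: The green-handled pin stands in the cross-hole through sleeve and shaft (shoulder within 4 mm of its seat in height and 5 mm sideways, foot within 5 mm of the hole's axis, tilt under 0.12 rad), at rest and released, with the sleeve within 0.16 rad of upright (all of step 1 and all of step 2 and linear speed of pin below 0.02 m/s); the robot touches nothing.
It fails at once if the short pin is moved by more than 30 mm (distance of short_pin from where it was at the start of the episode above 0.03 m).
It fails at once if the wrench is moved by more than 30 mm (distance of wrench from where it was at the start of the episode above 0.03 m).
It fails at once if the brass fitting is moved by more than 30 mm (distance of fitting from where it was at the start of the episode above 0.03 m).
It also fails if it takes over 56 s, if anything falls off the work surface, if the arm or the gripper's body presses on something with over 40 N, if the wrist force passes 120 N, or if a joint passes its speed limit or range.

## Working session

There is one attempt and no reset: what is moved stays moved. The work goes in short steps, each a Python script; the robot and the scene stay as the last script left them, time stands still between calls to the robot, and variables do not carry over. Pictures are saved under pics/ and viewed, and the job is handed in when it is done.

```bash
ls; mkdir -p pics; python3 - <<'E'
from plant import *
import cv2,numpy as np
for n in("scene","top"):
    im,d=get_image(n); cv2.imwrite(f"pics/{n}0.png",im[...,::-1]); np.save(f"{n}0.npy",d)
    c=get_calibration(n);print(n,c)
print(observe())
E
```

```text
pics
scene {'intrinsics': array([[384.62033054,   0.        , 317.66234025],
       [  0.        , 384.62033054, 202.70551686],
       [  0.        ,   0.        ,   1.        ]]), 'world_from_camera': array([[ 0.19931364,  0.74192256, -0.64017575,  1.00551753],
       [ 0.97993393, -0.14964285,  0.13166821, -0.22552522],
       [ 0.00188989, -0.65357321, -0.75686094,  0.63530987],
       [ 0.        ,  0.        ,  0.        ,  1.        ]])}
top {'intrinsics': array([[415.12123553,   0.        , 318.60832456],
       [  0.        , 415.12123553, 195.75424906],
       [  0.        ,   0.        ,   1.        ]]), 'world_from_camera': array([[-0.00926545, -0.99170886,  0.12817056,  0.45720105],
       [-0.99984186,  0.00724231, -0.01624177, -0.13659586],
       [ 0.01517885, -0.12830078, -0.99161914,  0.94137385],
       [ 0.        ,  0.        ,  0.        ,  1.        ]])}
{'time_s': 0.1, 'q': array([ 9.92911986e-01,  2.21132099e-01,  1.52752371e+00,  8.23417261e-06,
        1.39471783e+00, -1.26080011e-01]), 'joint_velocities': array([ 0.00138206, -0.0016938 , -0.00258736,  0.00129386, -0.00194751,
        0.00196174]), 'joint_torque': array([-1.04494966e-04, -4.98244464e+01, -3.90544474e+01, -1.82739022e-04,
        5.68610543e-03, -3.05717879e-05]), 'eef_pos': array([0.27254946, 0.56181956, 0.23030375]), 'tcp_rot': array([-1.70142675,  1.56901532, -2.15323253]), 'ft_force': array([ 0.08161489, -0.3800369 ,  0.58075179]), 'torque': array([-0.00496236,  0.03885788,  0.07103219]), 'opening': 0.08522613840872889}
```

View pics/scene0.png

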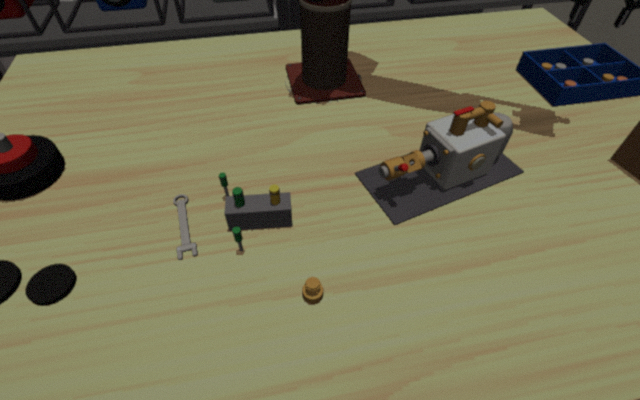

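View pics/top0.png

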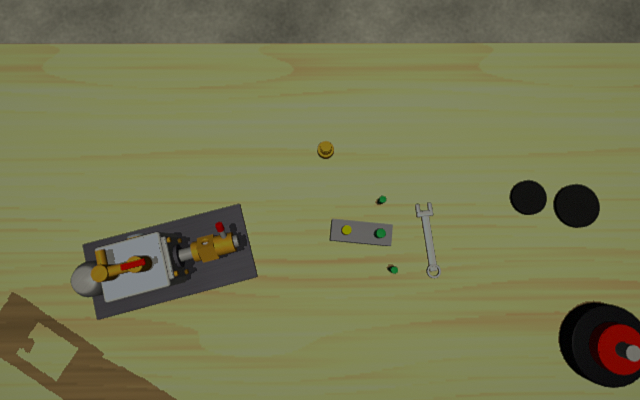

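The green-handled candidates in the top view are the one in the rack at (380,233) and two thin free-standing ones at (381,200) and (393,269). The one in the rack fits the description because it hangs in a rack hole and has the larger handle. The top view also shows the yellow short pin at (347,230), the red lug at (220,227) and the sleeve around (210,247). I'll confirm these in enlarged crops and measure.

```bash
cat > h.py <<'E'
from plant import *
import cv2,numpy as np
def ray(n,u,v):
    c=get_calibration(n);K=c["intrinsics"];T=c["world_from_camera"]
    d=T[:3,:3]@np.array([(u-K[0,2])/K[0,0],(v-K[1,2])/K[1,1],1.]);return T[:3,3],d
def onz(n,u,v,z):
    o,d=ray(n,u,v);return o+d*(z-o[2])/d[2]
def tri(u1,v1,u2,v2):
    o,d=ray("scene",u1,v1);p,e=ray("top",u2,v2);d=d/np.linalg.norm(d);e=e/np.linalg.norm(e)
    s=np.linalg.lstsq(np.c_[d,-e],p-o,rcond=None)[0]
    a=o+d*s[0];b=p+e*s[1];return (a+b)/2,np.linalg.norm(a-b)
def cloud(n,d):
    c=get_calibration(n);K=c["intrinsics"];T=c["world_from_camera"]
    v,u=np.mgrid[0:400,0:640]
    P=np.stack([(u-K[0,2])/K[0,0]*d,(v-K[1,2])/K[1,1]*d,d],-1)
    return P@T[:3,:3].T+T[:3,3]
def crop(im,x0,y0,x1,y1,k,name):
    c=cv2.resize(im[y0:y1,x0:x1,::-1],None,fx=k,fy=k,interpolation=cv2.INTER_CUBIC)
    cv2.imwrite(name,cv2.convertScaleAbs(c,alpha=1.5))
E
python3 - <<'E'
from h import *
for n in("scene","top"):
    im=cv2.imread(f"pics/{n}0.png")[...,::-1]; d=np.load(f"{n}0.npy"); P=cloud(n,d)
    if n=="scene": a=im[160:265,170:305]; b=im[95:225,350:530]
    else: a=im[190:285,320:445]; b=im[200:325,70:265]
    A=[cv2.convertScaleAbs(cv2.resize(x,(390,300),interpolation=cv2.INTER_CUBIC),alpha=1.6) for x in(a,b)]
    cv2.imwrite(f"pics/crop_{n}.png",np.hstack(A)[...,::-1])
    h=cv2.cvtColor(im,cv2.COLOR_RGB2HSV);H,S,V=cv2.split(h)
    for nm,m in dict(green=(H>50)&(H<85)&(S>140),yellow=(H>24)&(H<32)&(S>200),red=((H<4)|(H>176))&(S>180),brass=(H>12)&(H<23)&(S>170)).items():
        k,l,st,c=cv2.connectedComponentsWithStats(m.astype(np.uint8))
        for i in range(1,k):
            if st[i,4]>12:
                q=P[(l==i)&(d>0)]; print(n,nm,st[i].tolist(),c[i].round(1),np.median(q,0).round(3),q[:,2].min().round(3),q[:,2].max().round(3))
E
```

```text
scene green [220, 174, 7, 12, 36] [223.2 179.2] [ 0.418 -0.305  0.062] 0.045 0.072
scene green [233, 188, 11, 19, 111] [238.3 196.9] [ 0.495 -0.276  0.083] 0.059 0.099
scene green [233, 227, 8, 15, 68] [237.  232.9] [ 0.566 -0.286  0.069] 0.044 0.072
scene red [0, 0, 24, 19, 222] [11.   9.5] [-0.863 -1.139 -0.054] -0.084 -0.009
scene red [27, 0, 7, 6, 21] [29.5  1.7] [-0.986 -1.112 -0.07 ] -0.081 -0.056
scene red [454, 107, 19, 9, 75] [463.3 110.5] [0.435 0.189 0.175] 0.172 0.177
scene red [0, 135, 38, 39, 817] [ 16.7 153. ] [ 0.27  -0.737  0.081] 0.05 0.099
scene red [399, 164, 9, 7, 42] [403.1 167. ] [0.508 0.046 0.114] 0.108 0.12
scene brass [476, 113, 12, 7, 19] [481.  116.3] [0.428 0.241 0.148] 0.134 0.157
scene brass [475, 117, 14, 9, 40] [482.6 121.4] [0.43  0.247 0.134] 0.124 0.147
scene brass [451, 122, 7, 9, 19] [453.9 126.1] [0.439 0.177 0.14 ] 0.127 0.153
scene brass [459, 126, 5, 8, 13] [461.3 129.7] [0.447 0.19  0.136] 0.125 0.146
scene brass [390, 172, 8, 6, 14] [394.1 175.4] [0.491 0.041 0.076] 0.07 0.083
scene brass [271, 195, 8, 9, 34] [274.7 198.6] [ 0.504 -0.208  
[... 577 characters left out ...]
brass [321, 149, 11, 6, 24] [325.5 152.4] [ 0.673 -0.167  0.027] 0.019 0.041
top brass [190, 233, 47, 29, 729] [210.8 247.6] [0.462 0.072 0.089] 0.004 0.104
top brass [167, 237, 4, 6, 18] [168.5 239.4] [0.479 0.147 0.111] 0.104 0.115
top brass [178, 238, 4, 5, 16] [179.3 240.2] [0.48  0.148 0.045] 0.038 0.047
top brass [91, 250, 38, 32, 430] [105.2 268.2] [0.425 0.249 0.161] 0.123 0.175
top brass [126, 257, 10, 6, 16] [130.4 259. ] [0.444 0.196 0.167] 0.164 0.174
top brass [130, 257, 22, 15, 103] [143.6 265.5] [0.429 0.178 0.144] 0.121 0.17
top brass [185, 269, 4, 5, 15] [186.3 271.3] [0.414 0.131 0.044] 0.035 0.047
top brass [174, 271, 5, 5, 18] [175.8 272.9] [0.414 0.131 0.111] 0.106 0.114
```

View pics/crop_scene.png

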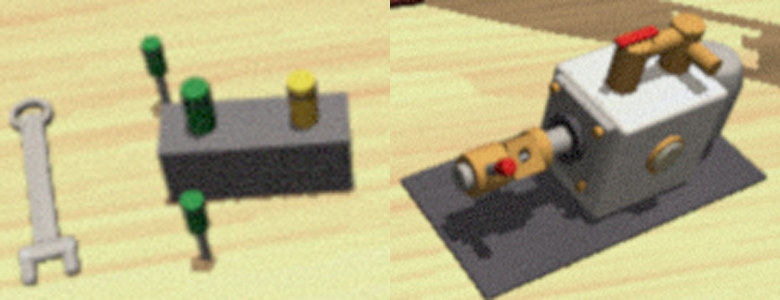

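View pics/crop_top.png

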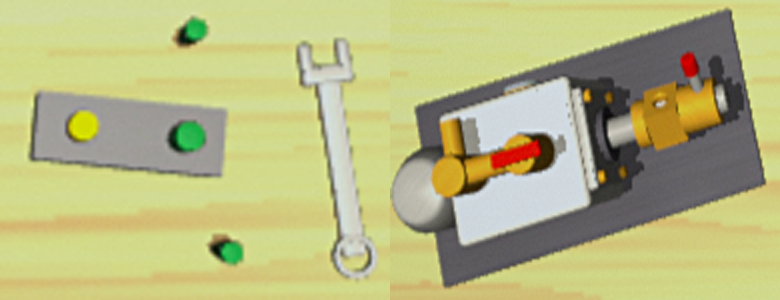

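```bash
python3 - <<'E'
from h import *
from scipy.optimize import least_squares
# lug centroid triangulated
print("lug",tri(403.1,167.0,219.2,226.5)); print("pintop",onz("top",380,233,.096),onz("top",346.1,229.6,.096),tri(238.3,190.5,380,233))
im=cv2.imread("pics/top0.png");d=np.load("top0.npy");P=cloud("top",d)
g=cv2.cvtColor(im,cv2.COLOR_BGR2HSV);H,S,V=cv2.split(g)
# plate
m=((P[...,2]<.03)&(S<95)&(V<105)).astype(np.uint8); m[:,270:]=0;m[:195]=0;m[325:]=0
pp=((P[...,2]>.1)&(P[...,2]<.13)&(S<80)).astype(np.uint8); pp[:,200:]=0; pp[:, :60]=0
# plate+everything above inside silhouette: hull
for nm,mm,z in(("plate",m,.006),("top",pp,.121)):
    k,l,st,c=cv2.connectedComponentsWithStats(mm);i=1+st[1:,4].argmax()
    pts=cv2.findNonZero((l==i).astype(np.uint8))
    r=cv2.boxPoints(cv2.minAreaRect(pts));W=np.array([onz("top",*q,z) for q in r])
    print(nm,st[i],r.round(1).tolist(),W.round(4).tolist())
    for a in range(2):
        e=W[a+1]-W[a];print(np.linalg.norm(e),np.degrees(np.arctan2(e[1],e[0])))
# rack
m=((P[...,2]>.045)&(P[...,2]<.065)).astype(np.uint8);m[:,:325]=0;m[:,400:]=0;m[:215]=0;m[250:]=0
r=cv2.boxPoints(cv2.minAreaRect(cv2.findNonZero(m)));print("rack",[onz("top",*q,.056).round(4).tolist() for q in r])
E
```

```text
lug (array([0.50427356, 0.04836264, 0.11069775]), np.float64(9.498995357945393e-06))
pintop [ 0.48914617 -0.27465594  0.096     ] [ 0.49663826 -0.20572934  0.096     ] (array([ 0.4891827 , -0.27418579,  0.09589256]), np.float64(0.0009652479830369613))
plate [  82  203  176  117 6219] [[76.9000015258789, 244.6999969482422], [239.3000030517578, 202.5], [258.79998779296875, 277.5], [96.5, 319.79998779296875]] [[0.4724, 0.3853, 0.006], [0.5641, 0.0276, 0.006], [0.3968, -0.018, 0.006], [0.3102, 0.3328, 0.006]]
0.3692563163889159 -75.63307336015642
0.1734020957139999 -164.75410845769935
top [  71  232  105   70 3791] [[63.5, 255.39999389648438], [165.1999969482422, 228.60000610351562], [179.5, 283.1000061035156], [77.80000305175781, 309.79998779296875]] [[0.4503, 0.3457, 0.121], [0.5004, 0.1515, 0.121], [0.3952, 0.12, 0.121], [0.3471, 0.3115, 0.121]]
0.20057220283998828 -75.51833325790352
0.10978015487998756 -163.3364629740823
rack [[0.4779, -0.1737, 0.056], [0.5238, -0.1789, 0.056], [0.5097, -0.309, 0.056], [0.4639, -0.3029, 0.056]]
```

```bash
python3 - <<'E'
from h import *
from scipy.optimize import least_squares
a0=np.radians(104.4)
B0=np.array([.465,.07]) 
C=[]
for n in("top","scene"):
    im=cv2.imread(f"pics/{n}0.png");d=np.load(f"{n}0.npy");P=cloud(n,d)
    Q=P[d>0];im_=im[d>0]
    hs=cv2.cvtColor(im,cv2.COLOR_BGR2HSV)[d>0]
    y=np.array([np.cos(a0),np.sin(a0)]);x=np.array([y[1],-y[0]])
    lx=(Q[:,:2]-B0)@x;ly=(Q[:,:2]-B0)@y
    s=(abs(lx)<.045)&(ly>-.09)&(ly<.08)&(Q[:,2]>.05)&(Q[:,2]<.125)
    C.append((n,Q[s],hs[s].astype(int)))
def fit(p,Q,r):
    a=p[1];y=np.array([np.cos(a),np.sin(a)]);x=np.array([y[1],-y[0]])
    return np.hypot(Q[:,:2]@x-p[0],Q[:,2]-p[2])-r
for n,Q,h in C:
    br=(h[:,0]>10)&(h[:,0]<24)&(h[:,1]>150)
    y=np.array([np.cos(a0),np.sin(a0)]);x=np.array([y[1],-y[0]])
    ly=Q[:,:2]@y; lx=Q[:,:2]@x
    l0=B0@y
    for lo in np.arange(-.09,.07,.01):
        t=br&(ly-l0>lo)&(ly-l0<lo+.01)
        t2=(ly-l0>lo)&(ly-l0<lo+.01)
        if t.sum()>3: print(n,round(lo,3),t.sum(),"brass x",np.percentile(lx[t],[3,50,97]).round(4),"z",np.percentile(Q[t,2],[3,50,97]).round(4))
    print(l0)
E
```

```text
top -0.05 59 brass x [0.4486 0.4673 0.4857] z [0.0701 0.0896 0.0956]
top -0.04 60 brass x [0.448  0.4588 0.4846] z [0.0763 0.0902 0.0948]
top -0.03 60 brass x [0.4484 0.4589 0.4826] z [0.0778 0.0907 0.0955]
top -0.02 77 brass x [0.4484 0.4617 0.4859] z [0.0781 0.09   0.0937]
top -0.01 115 brass x [0.4442 0.4671 0.4911] z [0.0734 0.0888 0.0995]
top -0.0 108 brass x [0.4438 0.4637 0.4923] z [0.0739 0.0841 0.1007]
top 0.01 120 brass x [0.4437 0.4658 0.4916] z [0.0723 0.0851 0.099 ]
top 0.02 115 brass x [0.4452 0.4646 0.4904] z [0.0731 0.0882 0.099 ]
top 0.03 69 brass x [0.4488 0.4624 0.4855] z [0.0823 0.0908 0.0956]
top 0.06 7 brass x [0.4318 0.4993 0.505 ] z [0.1062 0.1102 0.1145]
-0.047839976252653335
scene -0.05 52 brass x [0.4578 0.4784 0.4863] z [0.0637 0.0901 0.0965]
scene -0.04 42 brass x [0.4598 0.4823 0.4927] z [0.0722 0.0916 0.1074]
scene -0.03 26 brass x [0.4607 0.4847 0.4943] z [0.0727 0.0944 0.1158]
scene -0.02 25 brass x [0.4604 0.4743 0.4867] z [0.0721 0.0945 0.0973]
scene -0.01 39 brass x [0.4656 0.4747 0.4892] z [0.0795 0.0941 0.1006]
scene -0.0 44 brass x [0.4686 0.4798 0.4897] z [0.0786 0.0896 0.101 ]
scene 0.01 48 brass x [0.4681 0.4787 0.4906] z [0.0783 0.0895 0.1002]
scene 0.02 59 brass x [0.4596 0.4795 0.4906] z [0.0796 0.0903 0.1009]
scene 0.03 36 brass x [0.4586 0.4814 0.4859] z [0.0715 0.0889 0.0964]
scene 0.06 6 brass x [0.4348 0.4992 0.5029] z [0.11   0.1115 0.1132]
-0.047839976252653335
```

```bash
python3 - <<'E'
from h import *
from scipy.optimize import least_squares
a0=np.radians(104.4); y0=np.array([np.cos(a0),np.sin(a0)]);x0=np.array([y0[1],-y0[0]])
for n in("top","scene"):
    im=cv2.imread(f"pics/{n}0.png");d=np.load(f"{n}0.npy");P=cloud(n,d);hsv=cv2.cvtColor(im,cv2.COLOR_BGR2HSV).astype(int)
    L=P[...,:2]@y0+.0478; X=P[...,:2]@x0
    ok=(d>0)&(abs(X-.466)<.035)&(P[...,2]>.045)&(P[...,2]<.11)&(L>-.09)&(L<.08)
    br=ok&(hsv[...,0]>10)&(hsv[...,0]<24)&(hsv[...,1]>150)
    red=ok*0
    c=br&(((L>-.045)&(L<-.012))|((L>.03)&(L<.036)))&(abs(X-.466)<.024)
    Q=P[c]
    def f(p):
        yy=np.array([np.cos(p[1]),np.sin(p[1])]);xx=np.array([yy[1],-yy[0]])
        return np.hypot(Q[:,:2]@xx-p[0],Q[:,2]-p[2])-.021
    r=least_squares(f,[.466,a0,.075],loss="soft_l1",f_scale=.001)
    print(n,len(Q),r.x,np.degrees(r.x[1]),"rms",np.sqrt(np.mean(r.fun**2)))
    # fixed direction
    def f2(p): return f([p[0],a0,p[1]])
    r2=least_squares(f2,[.466,.075],loss="soft_l1",f_scale=.001);print(" fixed dir",r2.x)
    print(" brass L extents",np.percentile(L[br],[0,1,2,98,99,100]).round(4)," all",np.histogram(L[br],np.arange(-.09,.08,.005)))
    # silhouettes: shaft end (z 0.06..0.09)
    sh=ok&(abs(X-.466)<.008)&(P[...,2]>.065)&(P[...,2]<.09); print(" shaft L min",np.sort(L[sh])[:6].round(4))
    # block points: width
    bl=br&(np.hypot(X-r2.x[0],P[...,2]-r2.x[1])>.0235)&(P[...,2]<.102); print(" block L",np.percentile(L[bl],[2,50,98]).round(4),bl.sum())
    b=br&(L>-.006)&(L<.024)
    A=np.arctan2(X[b]-r2.x[0],P[b][:,2]-r2.x[1]); R=np.hypot(X[b]-r2.x[0],P[b][:,2]-r2.x[1])
    for lo in np.arange(-1.4,2,.2):
        t=(A>lo)&(A<lo+.2)
        if t.sum()>3: print("  ang %.1f n%d R %.4f"%(lo,t.sum(),np.median(R[t])))
E
```

```text
top 268 [0.46831979 1.8212847  0.073398  ] 104.35192681708347 rms 0.001099612617992203
 fixed dir [0.46826576 0.07339922]
 brass L extents [-0.0456 -0.0453 -0.0451  0.0389  0.0706  0.0762]  all (array([ 0,  0,  0,  0,  0,  0,  0,  0, 18, 41, 36, 25, 24, 36, 34, 42, 49,
       67, 55, 52, 60, 60, 65, 50, 39, 30,  1,  0,  0,  0,  0,  1,  9]), array([-9.00000000e-02, -8.50000000e-02, -8.00000000e-02, -7.50000000e-02,
       -7.00000000e-02, -6.50000000e-02, -6.00000000e-02, -5.50000000e-02,
       -5.00000000e-02, -4.50000000e-02, -4.00000000e-02, -3.50000000e-02,
       -3.00000000e-02, -2.50000000e-02, -2.00000000e-02, -1.50000000e-02,
       -1.00000000e-02, -5.00000000e-03,  8.32667268e-17,  5.00000000e-03,
        1.00000000e-02,  1.50000000e-02,  2.00000000e-02,  2.50000000e-02,
        3.00000000e-02,  3.50000000e-02,  4.00000000e-02,  4.50000000e-02,
        5.00000000e-02,  5.50000000e-02,  6.00000000e-02,  6.50000000e-02,
        7.00000000e-02,  7.50000000e-02]))
 shaft L min [-0.0546 -0.0546 -0.0544 -0.0543 -0.0543 -0.0541]
 block L [-0.0253  0.0084  0.0739] 115
  ang -1.4 n
[... 911 characters left out ...]
     -3.00000000e-02, -2.50000000e-02, -2.00000000e-02, -1.50000000e-02,
       -1.00000000e-02, -5.00000000e-03,  8.32667268e-17,  5.00000000e-03,
        1.00000000e-02,  1.50000000e-02,  2.00000000e-02,  2.50000000e-02,
        3.00000000e-02,  3.50000000e-02,  4.00000000e-02,  4.50000000e-02,
        5.00000000e-02,  5.50000000e-02,  6.00000000e-02,  6.50000000e-02,
        7.00000000e-02,  7.50000000e-02]))
 shaft L min [-0.0563 -0.0559 -0.0552 -0.0552 -0.0551 -0.0549]
 block L [-0.0088  0.0108  0.0585] 67
  ang -0.0 n19 R 0.0252
  ang 0.2 n24 R 0.0233
  ang 0.4 n23 R 0.0211
  ang 0.6 n11 R 0.0202
  ang 0.8 n8 R 0.0206
  ang 1.0 n17 R 0.0212
  ang 1.2 n29 R 0.0235
  ang 1.4 n12 R 0.0253
```

Measurements, which agree with the given sizes:

| Item | Value | Check |
|---|---|---|
| Bore | about (0.4615, 0.0786), pump yaw about 14.4° | The two cameras differ by about 3 mm sideways |
| Sleeve | about +0.76 rad | Flat face 20 mm from the axis; lug 40 mm to -y |
| Rack pin | (0.489, -0.2745), top at 96 mm | Handle about 21 mm wide, 69 mm from the yellow pin |

The two free-standing green pins are thinner, about 15 mm, with tops at 72 mm, so the pin in the rack is the one meant. Next I'll straddle the lug, bring it over the shaft axis and squeeze it upright.

```bash
cat >> h.py <<'E'
from scipy.spatial.transform import Rotation as Rot
A0=np.radians(104.4); Y0=np.array([np.cos(A0),np.sin(A0)]);X0=np.array([Y0[1],-Y0[0]])
BORE=np.array([.4615,.0786])
def loc(x,y,z): p=BORE+x*X0+y*Y0; return [p[0],p[1],z]
def down(jaw):
    j=np.array([jaw[0],jaw[1],0.])/np.hypot(*jaw[:2]);tx=np.array([0,0,-1.])
    import warnings
    with warnings.catch_warnings():
        warnings.simplefilter("ignore")
        return list(Rot.from_matrix(np.c_[tx,j,np.cross(tx,j)]).as_euler("xyz"))
def st(): 
    o=observe();print("t%.2f"%o["time_s"],"p",o["eef_pos"].round(4),"F",o["ft_force"].round(2),"open %.4f"%o["opening"]);return o
E
python3 - <<'E'
from h import *
for s in(1,-1):
    print(down(s*X0),[ (lambda q:None if q is None else np.round(q,2))(inverse_kinematics(p,down(s*X0))) for p in(loc(.033,-.04,.2),loc(0,-.04,.1),loc(0,0,.1),[.489,-.2745,.063])])
E
```

```text
[np.float64(1.319468914507713), np.float64(1.5707963267948966), np.float64(0.0)] [array([-0.06, -0.04,  1.87, -0.  ,  1.32, -0.31]), array([-0.08, -0.  ,  2.03, -0.  ,  1.11, -0.33]), array([ 0.  , -0.02,  2.04, -0.  ,  1.11, -0.25]), array([-0.65,  0.25,  1.83, -0.  ,  1.06, -0.9 ])]
[np.float64(-1.8221237390820804), np.float64(1.5707963267948966), np.float64(0.0)] [None, None, None, array([-0.65,  0.25,  1.83,  0.  ,  1.06,  2.24])]
```

```bash
python3 - <<'E'
from h import *
D=down(X0)
gripper_to(.05)
movep(loc(.034,-.04,.22),D);st()
print(move_l(loc(.034,-.04,.103),feed=.12,max_force=8));st()
im,d=get_image("scene");crop(im,350,60,510,200,4,"pics/lug1.png")
E
```

```text
t2.58 p [0.5044 0.0491 0.2201] F [-0.14 -0.72  0.22] open 0.0502
False
t3.70 p [0.5051 0.0483 0.1039] F [ 0.14 -0.03  0.87] open 0.0504
```

View pics/lug1.png

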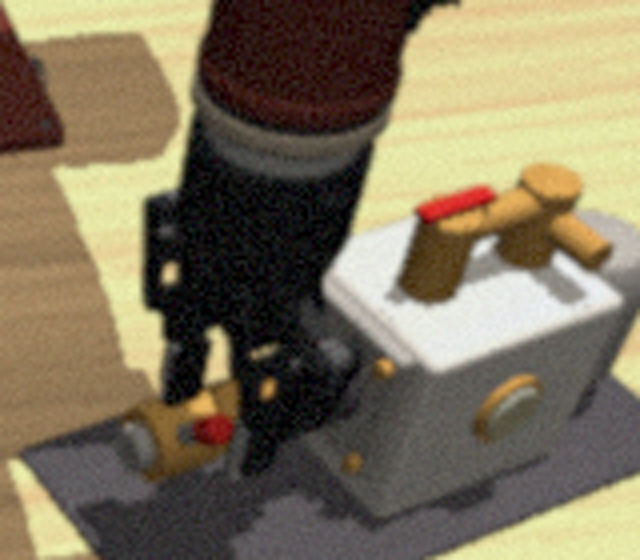

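The crop shows the red cap at about (213,430), between the finger tips at about (180,400) and (255,470), as intended. Next I'll sweep it to x=0 and squeeze.

```bash
python3 - <<'E'
from h import *
print(move_l(loc(0,-.04,.103),feed=.06,max_force=25));st()
gripper_to(.012,20);o=st()
hold(.3)
im,d=get_image("scene");crop(im,350,60,510,200,4,"pics/lug2.png")
E
```

```text
False
t4.47 p [0.4707 0.0398 0.1026] F [ 0.8  -0.08  0.57] open 0.0505
t4.87 p [0.4715 0.0399 0.1029] F [ 1.15 -0.1   0.66] open 0.0152
```

View pics/lug2.png

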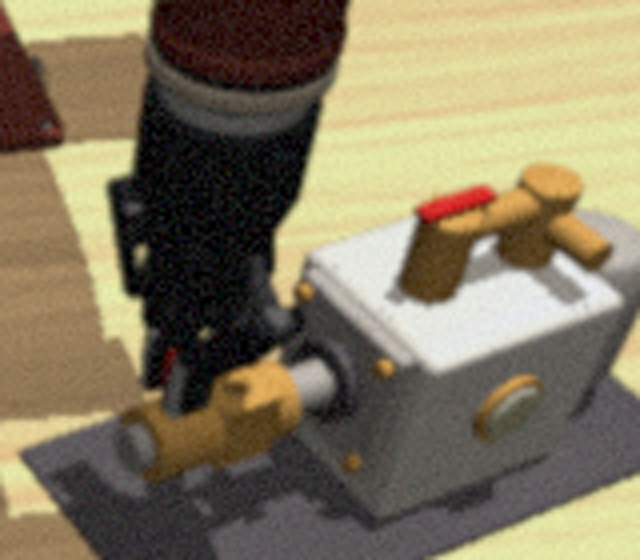

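The red cap is between the pads at about (165,365), gripped at 15.2 mm for a 16 mm cap, and the block looks upright. I'll release, lift, and move aside to check.

```bash
python3 - <<'E'
from h import *
gripper_to(.045);move_l(loc(0,-.04,.2),feed=.15)
movep([.489,-.2745,.2],down(X0));st()
for n in("scene","top"):
    im,d=get_image(n);cv2.imwrite(f"pics/{n}1.png",im[...,::-1]);np.save(f"{n}1.npy",d);P=cloud(n,d)
    hs=cv2.cvtColor(im,cv2.COLOR_RGB2HSV).astype(int);H,S=hs[...,0],hs[...,1]
    m=((H<4)|(H>176))&(S>170)&(d>0)&(np.hypot(P[...,0]-.4715,P[...,1]-.04)<.03)
    v,u=np.nonzero(m);print(n,"red",u.mean(),v.mean(),m.sum(),onz(n,u.mean(),v.mean(),.127),P[m].mean(0),P[m][:,2].max())
    L=(P[...,:2]-BORE)@Y0;X=(P[...,:2]-BORE)@X0;Z=P[...,2]
    t=(d>0)&(abs(L)<.0165)&(abs(X)<.03)&(Z>.085)&(Z<.11)
    print(" top face X",np.percentile(X[t],[2,50,98]).round(4),"L",np.percentile(L[t],[2,98]).round(4),"slope",np.polyfit(X[t&(abs(X)<.015)],Z[t&(abs(X)<.015)],1), t.sum())
    if n=="top":crop(im,180,205,260,275,8,"pics/top1c.png")
    else: crop(im,370,120,450,190,8,"pics/scene1c.png")
E
```

```text
t7.61 p [ 0.4891 -0.2734  0.1996] F [-0.76  0.44  0.88] open 0.0452
scene red 394.7368421052632 151.55263157894737 38 [0.47492761 0.0386206  0.127     ] [0.4752234  0.03847169 0.12726638] 0.13292390633846385
 top face X [-0.0165  0.0018  0.0168] L [-0.0157  0.0156] slope [0.02807648 0.09456047] 220
top red 222.15384615384616 242.56410256410257 39 [0.47212065 0.0383524  0.127     ] [0.47210267 0.03809745 0.12813615] 0.13476500498309596
 top face X [-0.0151  0.001   0.018 ] L [-0.0161  0.016 ] slope [-0.01022217  0.09353565] 258
```

View pics/top1c.png

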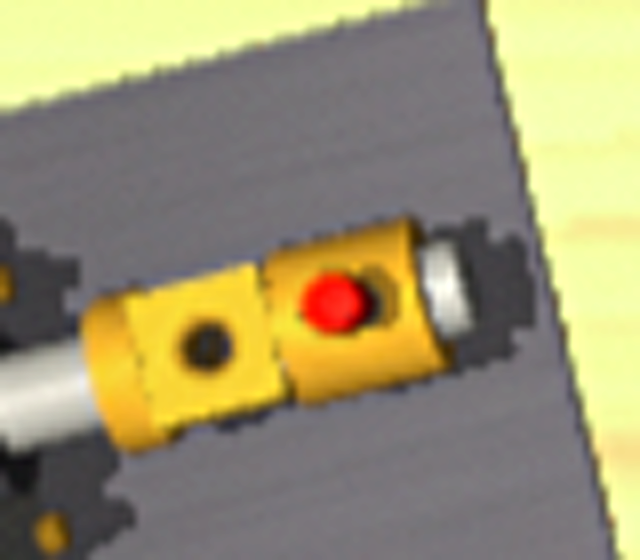

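View pics/scene1c.png

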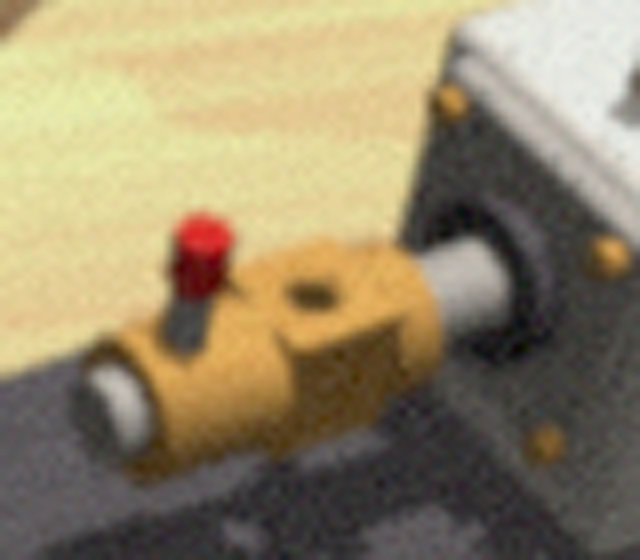

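The sleeve stands upright: the top face slope is below 0.03, its height is 94–95 mm, and the red cap is over the axis. The hole appears at crop (207,345) in the top view and (313,293) in the scene view. I'll locate it precisely and grasp the pin.

```bash
python3 - <<'E'
from h import *
r={}
for n,(u0,v0) in dict(top=(205.4,247.7),scene=(408.6,156.1)).items():
    im=cv2.imread(f"pics/{n}1.png");g=cv2.cvtColor(im,cv2.COLOR_BGR2GRAY).astype(float)
    ui,vi=int(round(u0)),int(round(v0));w=g[vi-4:vi+5,ui-4:ui+5];W=np.clip(np.percentile(w,60)-w-15,0,None)
    yy,xx=np.mgrid[vi-4:vi+5,ui-4:ui+5];rr=(np.hypot(xx-u0,yy-v0)<4);W=W*rr
    r[n]=((W*xx).sum()/W.sum(),(W*yy).sum()/W.sum());print(n,r[n],onz(n,*r[n],.093))
print(tri(*r["scene"],*r["top"]))
D=down(X0)
p=[.489,-.2745]
print(move_l([*p,.065],feed=.12,max_force=6));st()
gripper_to(.015,40);st();hold(.2);o=st()
E
```

```text
top (np.float64(205.3869109947644), np.float64(247.96387434554973)) [0.46220701 0.07918248 0.093     ]
scene (np.float64(408.6752450980392), np.float64(156.56617647058823)) [0.46000582 0.07962068 0.093     ]
(array([0.46216363, 0.07853114, 0.09514045]), np.float64(0.00021608877332927385))
False
t8.98 p [ 0.4896 -0.275   0.066 ] F [-0.63  0.47  0.25] open 0.0450
t9.32 p [ 0.4895 -0.2749  0.0659] F [-1.22  0.5   4.52] open 0.0187
t9.53 p [ 0.4895 -0.2749  0.0659] F [-0.99  0.29  6.48] open 0.0186
```

The hole triangulates to (0.4622, 0.0785, 0.0951), at the right height and within 1 mm of the axis fit. Gripped at 18.6 mm. I'll lift, carry it over the hole and look.

```bash
python3 - <<'E'
from h import *
D=down(X0)
move_l([.489,-.2745,.19],feed=.12);st()
movep([.4620,.0785,.195],D);st()
move_l([.4620,.0785,.155],feed=.08);hold(.3);st()
for n in("scene","top"):
    im,d=get_image(n);cv2.imwrite(f"pics/{n}2.png",im[...,::-1]);np.save(f"{n}2.npy",d)
    if n=="scene":crop(im,360,70,460,170,6,"pics/scene2c.png")
    else: crop(im,160,195,260,275,6,"pics/top2c.png")
E
```

```text
t10.72 p [ 0.4884 -0.2741  0.1889] F [ 0.02 -0.09 -0.78] open 0.0191
t12.05 p [0.4624 0.0778 0.195 ] F [ 0.26 -0.15 -0.73] open 0.0182
t13.00 p [0.4623 0.0785 0.1555] F [ 0.06 -0.18 -0.94] open 0.0186
```

View pics/scene2c.png

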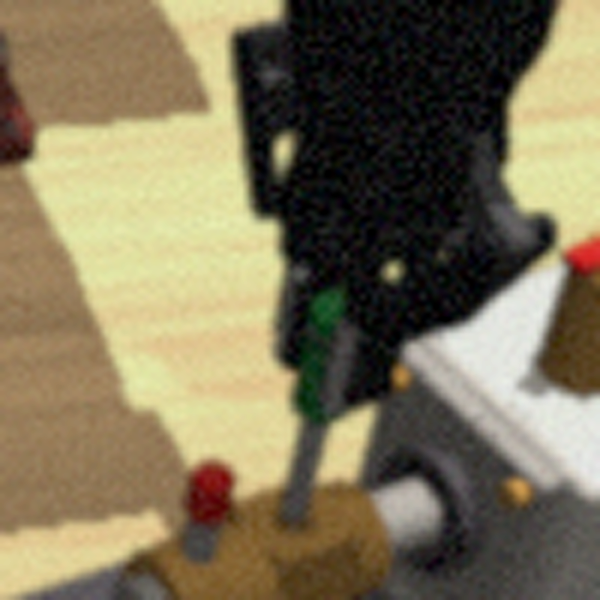

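View pics/top2c.png

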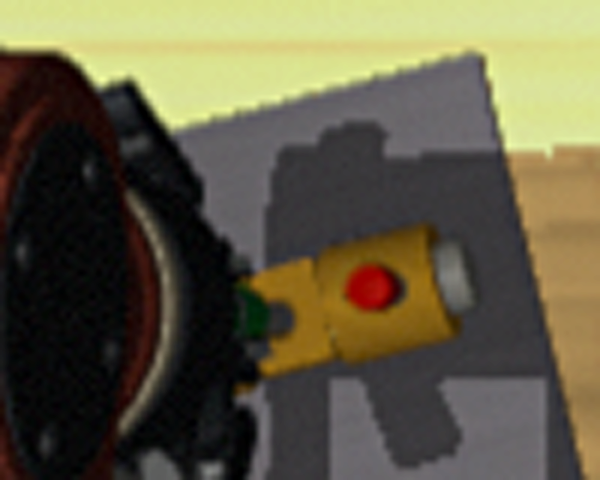

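The shank's foot is at scene pixel (409.2,156.7), against the hole measured at (408.7,156.6), so it sits at the mouth and lines up. Inserting with a force stop.

```bash
python3 - <<'E'
from h import *
for z in(.148,.14,.125,.11,.1055):
    h=move_l([.4620,.0785,z],feed=.04,max_force=12);print(z,h);st()
    if h:break
E
```

```text
0.148 False
t13.43 p [0.4616 0.0786 0.1474] F [-0.48  0.78 -1.6 ] open 0.0189
0.14 False
t13.78 p [0.4616 0.0786 0.1394] F [-0.61  0.49 -1.2 ] open 0.0191
0.125 False
t14.30 p [0.4616 0.0786 0.1245] F [-1.11  3.11 -2.12] open 0.0189
0.11 False
t14.82 p [0.4616 0.0786 0.1094] F [-1.68  4.07 -2.28] open 0.0188
0.1055 False
t15.08 p [0.4619 0.0787 0.1052] F [-0.09  5.23 -2.44] open 0.0192
```

```bash
python3 - <<'E'
from h import *
print(move_l([.4620,.0790,.1005],feed=.02,max_force=10));st()
gripper_to(.045);hold(.3);st()
move_l([.4620,.0790,.19],feed=.12)
movep([.489,-.2,.25],down(X0));hold(.2);st()
for n in("scene","top"):
    im,d=get_image(n);cv2.imwrite(f"pics/{n}3.png",im[...,::-1]);P=cloud(n,d)
    hs=cv2.cvtColor(im,cv2.COLOR_RGB2HSV).astype(int)
    m=(hs[...,0]>50)&(hs[...,0]<85)&(hs[...,1]>130)&(d>0)&(np.hypot(P[...,0]-.462,P[...,1]-.0785)<.03)
    v,u=np.nonzero(m);print(n,u.mean(),v.mean(),m.sum(),P[m][:,2].min(),np.percentile(P[m][:,2],[50,90,98]),P[m].mean(0),"at.135",onz(n,u.mean(),v.mean(),.135))
    if n=="scene":crop(im,360,90,460,190,6,"pics/scene3c.png")
    else: crop(im,170,205,260,275,6,"pics/top3c.png")
E
```

```text
True
t15.29 p [0.4622 0.079  0.1049] F [-1.18  0.63  5.9 ] open 0.0186
t15.97 p [0.4605 0.0799 0.1032] F [ 0.87 -0.62 -0.29] open 0.0450
t18.15 p [ 0.4891 -0.1986  0.2497] F [ 0.11  0.79 -0.17] open 0.0450
scene 410.36082474226805 148.71134020618555 97 0.10142142041838242 [0.12192532 0.13574006 0.13698609] [0.4681074  0.07459071 0.12218123] at.135 [0.48139328 0.06717804 0.135     ]
top 202.35106382978722 247.24468085106383 94 0.1050171261936389 [0.13319115 0.13494    0.13577416] [0.46341874 0.07561622 0.12993639] at.135 [0.46338302 0.07434014 0.135     ]
```

View pics/scene3c.png

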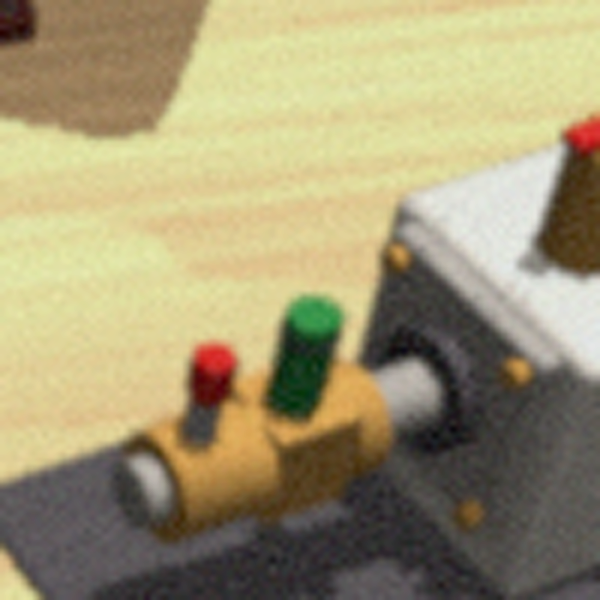

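View pics/top3c.png

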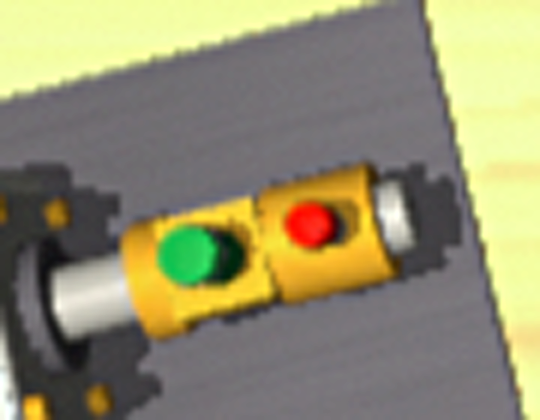

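View pics/scene3.png

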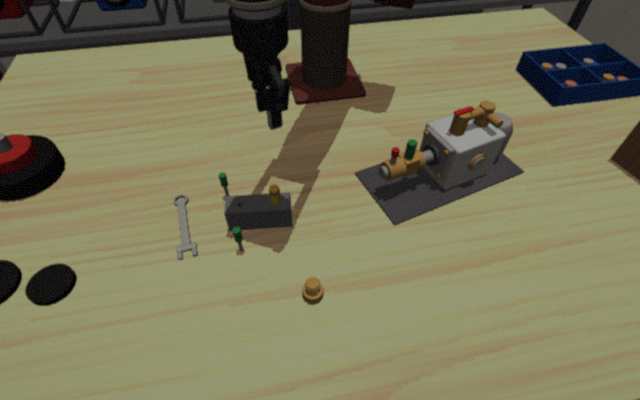

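```bash
python3 - <<'E'
from h import *
print(onz("top",201.0,246.7,.135),tri(412.2,142.7,201.0,246.7))
E
```

```text
[0.46444496 0.07695114 0.135     ] (array([0.46449876, 0.07725709, 0.1344756 ]), np.float64(0.00033739460863861566))
```

```bash
python3 - <<'E'
from h import *
st();job_done()
E
```

```text
t18.25 p [ 0.4892 -0.199   0.2499] F [-0.41 -0.17  0.18] open 0.0449
the job is handed in; nothing more can be done
```

The long green pin is through the sleeve and shaft, released, and the job was handed in at about 18 s. No verdict came back, so this rests on my own checks.

**What I did:** I straddled the red lug, swept it over the shaft axis and squeezed it upright. I then took the green pin from the rack and lowered it through the hole until the shoulder made contact, let go and moved the arm clear.

**Last checks:**
- **Sleeve:** after release, its flat top face sloped less than about 0.03 rad. It still looked upright with the pin in.
- **Pin height:** the top of the handle is at 134.5 mm, against 135 mm expected when fully home. Contact came at 104.9 mm tool height, against 105 mm predicted.
- **Pin position:** the top of the handle sits about 2.7 mm sideways of the hole's axis. That suggests a tilt of about 0.04 rad, against the 0.12 allowed.
- **Other objects:** the yellow pin, wrench and fitting look unmoved in the final picture. I did not re-measure their positions.

**Disagreement:** the two cameras differed by about 3 mm on the shaft's sideways position. I used the point triangulated from both views, and the pin went in with no more than about 6 N of side force.

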